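# Snap the V rest into the bench stand

### The job

A pipe is to be propped on the bench, so fit the V-topped work rest into the bench stand: take it out of the storage block, pinch its two spring buttons flush so that they slip in under the rim of the stand's tube, then push it down until both buttons click out through the holes in the tube, and let go. Push gently, so that the tube is not forced down in its clamp collar, and leave the flat-topped rest in the block.

Things in the scene. Friction and masses are not known exactly. Their poses are not given: they have to be found in the camera images.
- v_rest: V-topped aluminium work rest, 96 mm tall, 0.15 to 0.25 kg, at the start upright in a pocket of the block. Origin: centre of the foot's underside, z up the stem. Square stem 22 x 22 mm; its lowest 6 mm taper to 15 x 15 mm. Two round spring buttons, 10 mm across, stand 5 mm out of its +x and -x faces, centred 40 mm above the foot: 32 mm over both, 22 mm when flush
- v_rest_pinch (a point): on the stem's axis midway between the buttons, 40 mm above the foot; axes as v_rest. Fingers closing along x with their tips level with this point press the buttons' upper halves flush and hold the stem, while the lower halves (35 to 40 mm above the foot) stay free to go under the tube's rim; 30 N of grip is enough
- v_rest_head (a point): in the V head, on the axis, 75 mm above the foot. The head (66 to 96 mm above the foot) is as thick along x as the stem, 22 mm with flat faces, so it can be gripped along x too; along y it is 43 mm wide
- v_rest_button_a (a joint): button on the +x face: 0 = fully out, 0.005 m = flush with the stem; its spring gives 3 N at 0 and 6 N at flush. Under the tube's wall it is held at about 0.004 m, unless fingers press it
- v_rest_button_b (a joint): button on the -x face, the same
- flat_rest: the other rest: the same stem and buttons but a flat top plate 58 mm wide, 80 mm tall in all; origin and axes as v_rest. It stays in the block
- rack: fixed wooden storage block 64 (x) x 176 (y) x 30 mm on the bench; origin at the centre of its underside. Two square pockets, 26 mm wide and 26 mm deep, at y = -45 and +45 mm; each holds a rest, foot 4 mm above the bench, axes parallel to the block's. Which rest is in which pocket varies
- stand: fixed bench stand, origin at the centre of its base's underside, on the upright tube's axis. Dark base plate 130 (x) x 100 (y) x 12 mm. Square steel tube, open on top: bore 24.4 mm, wall 2.5 mm, sides parallel to the stand's x and y. A 13 mm hole in its +x wall and one in its -x wall, both centred 26 mm below the rim, take the buttons
- stand_collar_top (a point): on the tube's axis, level with the top of the grey clamp collar (50 mm square, small lever at -y), 49 mm above the bench. The tube is clamped in the collar at a height that is not measured: its rim is 92 to 118 mm above the bench. Home, the rest's foot is 64 to 68 mm below the rim. Sliding under the rim takes 4 to 15 N; at the click it jumps; over 35 N forces the collar

How it is judged:
By the outcome, as a careful person would: the job done as asked, in the order asked, and still so for the second after the job is handed in, with the robot touching nothing.
It also fails if it takes over 56 s, if anything falls off the work surface, if the arm or the gripper's body presses on something with over 40 N, if the wrist force passes 120 N, or if a joint passes its speed limit or range.

### The arm

A 7-joint arm with a two-finger parallel gripper is mounted at the origin on the work surface; the furniture and walls round the work are solid. World frame = base frame: x ahead of the robot, y to its left, z up, the work surface at z = 0. Lengths are in m, angles in rad, forces in N, time in s.
With the tool pointing down it reaches from about 0.425 to 0.95 m from the base axis. Payload 4.7 kg.
Tool frame: the origin (TCP) lies at the very end of the fingers, on their centre line; the grasp point (between the pads) lies 19 mm behind it (hold_point_z is the z of the grasp point in the tool frame, in m); z points along the fingers, y is the line along which they close (so a half turn about z gives the same grasp; the last joint's range is limited). The gripper opens to 87 mm and grips with 3 to 60 N. Pads are 19 mm wide; open, the fingers measure 117 mm over their backs; the gripper's body (75 mm by 190 mm) begins 51 mm behind the grasp point.
Start: joints at [1.281, 0.469, -0.049, 1.532, 0.024, 1.141, -0.082], TCP at [0.174, -0.652, 0.223] pointing down, gripper open.
Joint ranges: [-2.59, 2.59], [-0.33, 1.99], [-1.39, 1.29], [0.1, 2.45], [-1.04, 4.18], [0.21, 1.99], [-2.66, 2.66]. Speed limits (rad/s): [2.57, 2.57, 3.14, 3.14, 3.14, 3.14, 3.14].

### API

Orientations are given as a unit quaternion [w, x, y, z].
In Python, from rig import * gives the robot as it stands.
- The arm moves only by the tool jog_arm, never from a script. Its argument "commands" is a list that holds one entry, the list of rows, each a list of 7 numbers: the turn, a rotation vector about the tool's x, y, z in degrees, then the shift along the tool's x, y, z in m, then the closure, from -1 (fully open) to 1 (shut). In form: [[[wx, wy, wz, tx, ty, tz, fingers], ...]]. A call has 1 to 12 rows; each row shifts and turns the commanded pose from where the row before left it, along the tool's axes as they then stand; what a row does not reach is not made up. A row lasts 1/12 s, in which the tool goes at most 41.7 mm and 7.16 degrees, less where a joint would pass 70% of its speed; a pose out of reach is approached as far as the arm can. A call with a gripper value outside its range is refused whole. The fingers move at their own pace and stop on an object; the grip force is fixed at half the most. Time passes only in rows, so rows that do not move let the fingers close. It gives the time, the measured TCP pose, the force, the opening and the grip force at its end, in the units of the state.
- observe(): the state, without advancing time (a new reading comes with each control period).
- camera(name): name is "scene" or "top" or "wrist"; returns (picture, depth): 420x560x3 uint8, red, green, blue; 420x560 float32, m along the optical axis (not along the pixel's ray), 0 where there is no reading.
- camera_model(name): a dict with "intrinsics" (3x3 intrinsics, pixels), "cam_to_world" (4x4, takes a point from camera to world coordinates). Camera axes: x right, y up, looking along -z (the intrinsics and any distortion apply to the point x, -y, -z); pixel columns grow to the right and rows downward; lengths in m; the calibration is good to about 2 mm. The wrist camera is an equidistant fisheye: a pixel r from the principal point sees the ray r / f radians off the axis. A picture is of the moment at which its call begins: read the wrist's pose just before it. camera_model takes no time and is no camera call; for the wrist camera it gives the pose at the moment of the call.
- sign_off(): hands the job in; it is judged then, once.
The state is a dict: "time": time; "qpos": joint angles; "qvel": joint speeds; "effort": joint torques, N m; "eef_pos": TCP position; "tool_rot": TCP orientation; "ft_force": force on the tool from outside, world axes, zero at the start; "torque": the same for the moment, N m; "gripper_width": finger opening in m; "grip_force": force on a finger pad.
Only numpy, scipy, OpenCV 4.12 (cv2) and the standard library are available. Lean on these libraries where they do the work, as an engineer would, in place of code of your own. Each camera call takes 0.05 s, during which the arm holds its last target. There are 200 camera calls.

## Working session

There is one attempt and no reset: what is moved stays moved. The work goes in short steps, Python scripts to look and compute and a tool call to move; the robot and the scene stay as the last step left them, time stands still between calls to the robot, and variables do not carry over. Pictures are saved under pics/ and viewed, at most 10 in all, crops included, and the job is handed in when it is done.

Besides the shell and the picture viewer there is one more tool, called as name([rows], argument=value, ...), one row to a line, values as JSON. jog_arm: Moves the arm, as the interface text tells. Its arguments: {"type":"object","properties":{"commands":{"type":"array"}},"required":["commands"]}

```bash
mkdir -p pics; ls
python3 - <<'E'
from rig import *
import cv2,numpy as np
s=observe();print(s)
for n in("scene","top"):
    p,d=camera(n);cv2.imwrite(f"pics/{n}0.png",p[:,:,::-1]);np.savez(f"{n}0.npz",p=p,d=d)
    m=camera_model(n);print(n,m, (d>0).mean())
E
```

```text
pics
{'time': 0.0, 'qpos': array([ 1.28106049,  0.46941533, -0.0485946 ,  1.53367909,  0.02409903,
        1.14098184, -0.08228799]), 'qvel': array([-4.46079393e-05, -6.68126125e-07, -1.37711172e-03, -8.94730674e-04,
        6.04258726e-04, -1.25139387e-03,  3.85428093e-04]), 'effort': array([-3.28146189e-05, -5.07984710e+01, -8.09866539e-02, -2.36157399e+01,
       -6.14401884e-02,  3.79637070e-02,  1.70026688e-04]), 'eef_pos': array([ 0.17393314, -0.65159602,  0.22152331]), 'tool_rot': array([-9.35909864e-04,  9.91504413e-01,  1.30069587e-01, -1.57134155e-04]), 'ft_force': array([-0.19229238,  0.55317751,  0.28681859]), 'torque': array([-0.04624871, -0.00443799,  0.03628254]), 'grip_force': 0.0, 'gripper_width': 0.08705851761118137}
scene {'intrinsics': array([[403.53512814,   0.        , 277.89870545],
       [  0.        , 403.53512814, 208.96250151],
       [  0.        ,   0.        ,   1.        ]]), 'cam_to_world': array([[-0.69106638,  0.52652691, -0.49517338,  0.10807818],
       [-0.72274677, -0.4957805 ,  0.48149643,  0.3907018 ],
       [ 0.00802352,  0.69063095,  0.72316286,  0.69624745],
       [ 0.        ,  0.        ,  0.        ,  1.        ]])} 0.9959183673469387
top {'intrinsics': array([[503.81030001,   0.        , 278.83345373],
       [  0.        , 503.81030001, 211.3358922 ],
       [  0.        ,   0.        ,   1.        ]]), 'cam_to_world': array([[-0.00990819,  0.99641306, -0.08404069,  0.47643181],
       [-0.99986224, -0.00875304,  0.01410256, -0.01431183],
       [ 0.01331636,  0.08416885,  0.99636252,  1.03289613],
       [ 0.        ,  0.        ,  0.        ,  1.        ]])} 0.9960969387755102
```

View pics/scene0.png

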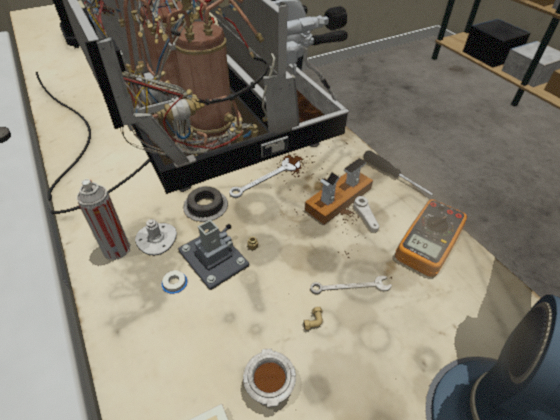

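View pics/top0.png

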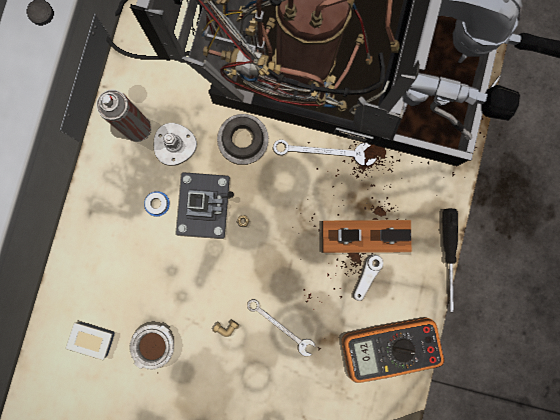

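Scene: the stand is at about (212,250) and the block at (340,195). Top: the stand tube is at (203,204) and the block at (365,237), with one rest at (348,236) and the other at (396,237). Next, zoom in and measure.

```bash
cat > h.py <<'E'
import numpy as np,cv2
from rig import *
def cloud(n,d):
    m=camera_model(n);K=m["intrinsics"];T=m["cam_to_world"]
    v,u=np.mgrid[:d.shape[0],:d.shape[1]]
    P=np.stack([(u-K[0,2])/K[0,0]*d,-(v-K[1,2])/K[1,1]*d,-d],-1)
    return P@T[:3,:3].T+T[:3,3]
def ray(n,u,v,z):
    m=camera_model(n);K=m["intrinsics"];T=m["cam_to_world"]
    r=T[:3,:3]@np.array([(u-K[0,2])/K[0,0],-(v-K[1,2])/K[1,1],-1]);c=T[:3,3]
    return c+r*(z-c[2])/r[2]
def rect(P):
    (c,s,a)=cv2.minAreaRect((P[:,:2]*1000).astype(np.float32));return np.round(c,1),np.round(s,1),round(a,2)
E
python3 - <<'E'
from h import *
T=np.load("top0.npz");S=np.load("scene0.npz")
a=cv2.resize(T["p"][160:265,165:235],None,fx=5.7,fy=5.7,interpolation=2)
b=cv2.resize(T["p"][205:265,310:420],None,fx=3.6,fy=3.6,interpolation=2)
c=cv2.resize(S["p"][150:225,300:380],None,fx=4.9,fy=4.9,interpolation=2)
o=np.zeros((600,800,3),np.uint8)
o[:a.shape[0],:a.shape[1]]=a;o[:b.shape[0],400:400+b.shape[1]]=b;o[220:220+c.shape[0],400:400+c.shape[1]]=c
cv2.imwrite("pics/z.png",o[:,:,::-1])
P=cloud("top",T["d"])
def box(P,u0,u1,v0,v1,lo,hi):
    q=P[v0:v1,u0:u1].reshape(-1,3);return q[(q[:,2]>lo)&(q[:,2]<hi)]
print("bench z",np.median(P[260:300,200:250,2]))
for nm,b,zs in(("stand",(165,240,160,250),[(.006,.02),(.043,.056),(.085,.13)]),("rack",(310,420,205,265),[(.022,.036),(.06,.09),(.09,.11)])):
    for lo,hi in zs:
        q=box(P,*b,lo,hi)
        if len(q)>3: print(nm,lo,hi,len(q),np.median(q[:,2]),rect(q))
q=box(P,165,240,160,250,.085,.13);print(np.percentile(q[:,2],[5,25,50,75,95]))
Q=cloud("scene",S["d"])
q=box(Q,165,240,215,290,.085,.13);print("scene",len(q),np.percentile(q[:,2],[5,25,50,75,95,99]),rect(q))
for lo,hi in((.06,.09),(.09,.11)):
    q=box(Q,300,380,150,225,lo,hi);print("scene rack",lo,len(q),rect(q) if len(q)>3 else'')
E
```

```text
bench z -0.00131227743843787
stand 0.006 0.02 2254 0.011316610701145535 (array([590.3, 128. ]), array([161.9, 152. ]), 0.16)
stand 0.043 0.056 412 0.04750048905602389 (array([576.9, 108.7]), array([89.1, 51. ]), 88.06)
stand 0.085 0.13 134 0.0996222514896698 (array([577.1, 127.5]), array([29.8, 29.6]), 84.84)
rack 0.022 0.036 2189 0.02921339319848082 (array([ 498.3, -203.1]), array([176.1,  88. ]), 89.63)
rack 0.06 0.09 425 0.08353235003022597 (array([ 510.2, -212.4]), array([ 21.1, 127.7]), 0.33)
rack 0.09 0.11 188 0.09575678118107461 (array([ 511., -158.]), array([41.9, 20.9]), 89.42)
[0.0875105  0.09493656 0.09962225 0.10054769 0.10252151]
scene 248 [0.08606289 0.09064603 0.09589069 0.10046672 0.1028795  0.10376948] (array([575.1, 128. ]), array([30.5, 31.6]), 85.41)
scene rack 0.06 359 (array([ 508.2, -210.8]), array([131.2,  22.8]), 89.77)
scene rack 0.09 122 (array([ 508.6, -156.1]), array([38.7, 22.1]), 89.97)
```

View pics/z.png

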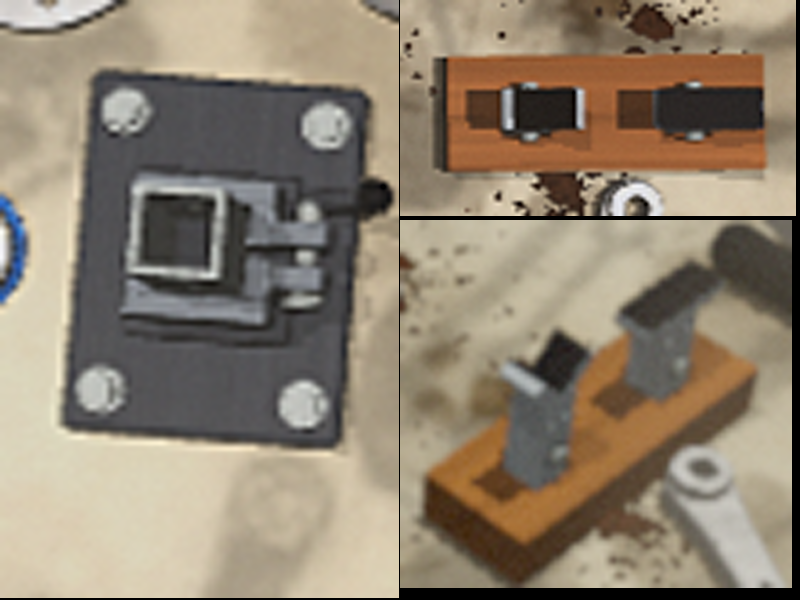

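The V rest is in the block's left (+y) pocket, at about (0.510, -0.157). The tube is at about (0.577, 0.128), yaw about -5.2°, rim about 0.101. Moving above the V rest.

jog_arm([
  [[0,0,0,0.0282,-0.0244,0,-1],[0,0,0,0.0282,-0.0244,0,-1],[0,0,0,0.0282,-0.0244,0,-1],[0,0,0,0.0282,-0.0244,0,-1],[0,0,0,0.0282,-0.0244,0,-1],[0,0,0,0.0282,-0.0244,0,-1],[0,0,0,0.0282,-0.0244,0,-1],[0,0,0,0.0282,-0.0244,0,-1],[0,0,0,0.0282,-0.0244,0,-1],[0,0,0,0.0282,-0.0244,0,-1],[0,0,0,0.0282,-0.0244,0,-1],[0,0,0,0.0282,-0.0244,0,-1]],
])

```text
time: 1.1
eef_pos: [0.426, -0.2803, 0.2224]
tool_rot: [-0.0, 0.992, 0.13, -0.0]
ft_force: [-0.0, -0.3, -0.2]
gripper_width: 0.0871
grip_force: 0.0
```

jog_arm([
  [[0,0,0,0.0282,-0.0244,0,-1],[0,0,0,0.0282,-0.0244,0,-1],[0,0,0,0.0282,-0.0244,0,-1],[0,0,0,0.0282,-0.0244,0,-1],[0,0,-6.8,0,0,0,-1],[0,0,-6.8,0,0,0,-1],[0,0,-6.8,0,0,0,-1],[0,0,-6.8,0,0,0,-1],[0,0,-6.8,0,0,0,-1],[0,0,-6.8,0,0,0,-1],[0,0,-6.8,0,0,0,-1],[0,0,-6.8,0,0,0,-1]],
])

```text
time: 2.1
eef_pos: [0.509, -0.1586, 0.2221]
tool_rot: [-0.0, 0.821, 0.571, -0.0]
ft_force: [0.5, 0.5, 0.2]
gripper_width: 0.0871
grip_force: 0.0
```

jog_arm([
  [[0,0,-6.8,0,0,0,-1],[0,0,-6.8,0,0,0,-1],[0,0,-6.8,0,0,0,-1],[0,0,0,0,0,0,-1],[0,0,0,0,0,0,-1]],
])

```text
time: 2.52
eef_pos: [0.5091, -0.1587, 0.2223]
tool_rot: [-0.0, 0.71, 0.704, -0.0]
ft_force: [0.6, -0.7, -0.2]
gripper_width: 0.0869
grip_force: 0.0
```

Run:
```python
from h import *
from scipy.spatial.transform import Rotation as R
s=observe();q=s["tool_rot"];print(s["eef_pos"],R.from_quat(np.r_[q[1:],q[0]]).as_matrix().round(4),s["qpos"])
m=camera_model("wrist");print(m)
p,d=camera("wrist");cv2.imwrite("pics/w1.png",p[:,:,::-1]);np.savez("w1.npz",p=p,d=d)
```

```text
[ 0.50909244 -0.1587001   0.22225202] [[ 7.7e-03  1.0e+00 -5.0e-04]
 [ 1.0e+00 -7.7e-03  3.0e-04]
 [ 3.0e-04 -5.0e-04 -1.0e+00]] [ 0.68763356  0.28966287 -0.56398048  1.84457039  0.17595     1.05753721
  0.04785153]
{'intrinsics': array([[325.1922621 ,   0.        , 282.7357759 ],
       [  0.        , 325.1922621 , 209.35465746],
       [  0.        ,   0.        ,   1.        ]]), 'cam_to_world': array([[ 9.99971459e-01,  7.07595860e-03,  2.64813315e-03,
         5.08658579e-01],
       [-7.52786593e-03,  9.62955661e-01,  2.69554680e-01,
        -8.43534955e-02],
       [-6.42677044e-04, -2.69566922e-01,  9.62981444e-01,
         3.84668287e-01],
       [ 0.00000000e+00,  0.00000000e+00,  0.00000000e+00,
         1.00000000e+00]])}
```

View pics/w1.png

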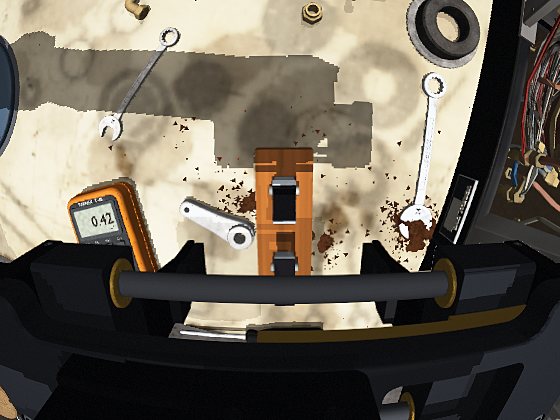

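The wrist view shows the block at (284,215) and the V head at (284,200), between the fingers. Measuring the head and block from this view.

```bash
cat >> h.py <<'E'
def fcloud(d,m):
    K=m["intrinsics"];T=m["cam_to_world"]
    v,u=np.mgrid[:d.shape[0],:d.shape[1]]
    x=(u-K[0,2])/K[0,0];y=(v-K[1,2])/K[1,1];r=np.hypot(x,y)+1e-9;t=np.tan(np.minimum(r,1.5))/r
    P=np.stack([x*t*d,-y*t*d,-d],-1);return P@T[:3,:3].T+T[:3,3]
E
python3 - <<'E'
from h import *
W=np.load("w1.npz");P=fcloud(W["d"],camera_model("wrist"))
print("bench",np.median(P[120:170,180:240,2]))
def f(u0,u1,v0,v1,lo,hi):
    q=P[v0:v1,u0:u1].reshape(-1,3);q=q[(q[:,2]>lo)&(q[:,2]<hi)];print(lo,hi,len(q),rect(q),np.median(q[:,2]),"pct",(1000*np.percentile(q[:,:2],[2,98],axis=0)).round(1).tolist())
f(240,330,140,245,.022,.036)
f(255,325,165,245,.085,.11)
f(255,325,165,245,.096,.11)
f(255,325,165,232,.04,.085)
E
```

```text
bench -0.00017650730239848755
0.022 0.036 4450 (array([ 498.7, -172.2]), array([113.4,  84.6]), 89.58) 0.030301818509402445 pct [[465.9, -224.7], [539.9, -116.5]]
0.085 0.11 1024 (array([ 508.8, -158.2]), array([41.4, 21.8]), 89.39) 0.09551497997491643 pct [[498.4, -178.1], [519.2, -138.0]]
0.096 0.11 466 (array([ 508.5, -158. ]), array([21.4, 40.8]), 0.19) 0.09837095301510881 pct [[498.5, -178.1], [519.2, -138.6]]
0.04 0.085 68 (array([ 508.8, -158.7]), array([30.9, 10. ]), 0.14) 0.04862835133444432 pct [[493.4, -163.0], [524.2, -153.7]]
```

jog_arm([
  [[0,0,0,0.0004,-0.0003,0.02,-1],[0,0,0,0,0,0.02,-1],[0,0,0,0,0,0.02,-1],[0,0,0,0,0,0.02,-1],[0,0,0,0,0,0.02,-1],[0,0,0,0,0,0.02,-1],[0,0,0,0,0,0.02,-1],[0,0,0,0,0,0.02,-1],[0,0,0,0,0,0.014,-1],[0,0,0,0,0,0.004,-1],[0,0,0,0,0,0,-1],[0,0,0,0,0,0,-1]],
])

```text
time: 3.57
eef_pos: [0.5096, -0.1582, 0.045]
tool_rot: [0.0, 0.709, 0.705, 0.0]
ft_force: [0.4, 0.3, -0.3]
gripper_width: 0.0869
grip_force: 0.0
```

jog_arm([
  [[0,0,0,0,-0.0004,0.001,-1],[0,0,0,0,0,0,1],[0,0,0,0,0,0,1],[0,0,0,0,0,0,1],[0,0,0,0,0,0,1],[0,0,0,0,0,0,1],[0,0,0,0,0,0,1],[0,0,0,0,0,0,1],[0,0,0,0,0,0,1],[0,0,0,0,0,0,1],[0,0,0,0,0,0,1],[0,0,0,0,0,0,1]],
])

```text
time: 4.57
eef_pos: [0.5086, -0.1582, 0.0435]
tool_rot: [-0.0, 0.709, 0.706, -0.0]
ft_force: [1.4, -0.6, -0.2]
gripper_width: 0.0221
grip_force: 22.7
```

jog_arm([
  [[0,0,0,0,0,-0.008,1],[0,0,0,0,0,-0.022,1],[0,0,0,0,0,-0.022,1],[0,0,0,0,0,-0.022,1],[0,0,0,0,0,-0.022,1],[0,0,0,0,0,-0.022,1],[0,0,0,0,0,-0.022,1],[0,0,0,0.019,0.0057,0,1],[0,0,0,0.019,0.0057,0,1],[0,0,0,0.019,0.0057,0,1],[0,0,0,0.019,0.0057,0,1],[0,0,0,0.019,0.0057,0,1]],
])

```text
time: 5.57
eef_pos: [0.5372, -0.0625, 0.1838]
tool_rot: [-0.0, 0.709, 0.705, -0.0]
ft_force: [0.4, -0.3, -1.7]
gripper_width: 0.0217
grip_force: 30.0
```

jog_arm([
  [[0,0,0,0.019,0.0057,0,1],[0,0,0,0.019,0.0057,0,1],[0,0,0,0.019,0.0057,0,1],[0,0,0,0.019,0.0057,0,1],[0,0,0,0.019,0.0057,0,1],[0,0,0,0.019,0.0057,0,1],[0,0,0,0.019,0.0057,0,1],[0,0,4.8,0,0,0,1],[0,0,0,0,0,0,1],[0,0,0,0,0,0,1],[0,0,0,0,0,0,1],[0,0,0,0,0,0,1]],
])

```text
time: 6.57
eef_pos: [0.5779, 0.0683, 0.1835]
tool_rot: [0.0, 0.738, 0.675, -0.0]
ft_force: [-0.4, -0.1, -1.6]
gripper_width: 0.0222
grip_force: 30.0
```

Run:
```python
from h import *
from scipy.spatial.transform import Rotation as R
s=observe();q=s["tool_rot"];print(s["eef_pos"],s["gripper_width"],s["grip_force"],R.from_quat(np.r_[q[1:],q[0]]).as_matrix().round(4))
m=camera_model("wrist");p,d=camera("wrist");cv2.imwrite("pics/w2.png",p[:,:,::-1]);np.savez("w2.npz",p=p,d=d)
P=fcloud(d,m)
def f(q,n):print(n,len(q),rect(q),(1000*np.percentile(q,[2,50,98],axis=0)).round(1).tolist())
q=P.reshape(-1,3);e=s["eef_pos"]
near=(abs(q[:,0]-.577)<.025)&(abs(q[:,1]-.128)<.025)
r=q[near&(q[:,2]>.085)&(q[:,2]<.125)];f(r,"tube");h,b=np.histogram(r[:,2],np.arange(.085,.1251,.001));print(dict(zip(b.round(3).tolist(),h.tolist())))
zt=b[h.argmax()];f(r[r[:,2]>zt-.001],"rim")
n2=(abs(q[:,0]-e[0])<.04)&(abs(q[:,1]-e[1])<.04)
v=q[n2&(q[:,2]>e[2]+.046)&(q[:,2]<e[2]+.062)];f(v,"head")
```

```text
[0.57787644 0.06834072 0.18348914] 0.022155365076902016 29.979173837054987 [[ 8.870e-02  9.961e-01 -4.000e-04]
 [ 9.961e-01 -8.870e-02 -7.000e-04]
 [-7.000e-04 -3.000e-04 -1.000e+00]]
tube 629 (array([575.4, 127.5]), array([29.2, 28.6]), 85.08) [[561.2, 112.7, 87.0], [574.2, 125.0, 100.9], [590.0, 142.5, 102.2]]
{0.085: 4, 0.086: 9, 0.087: 19, 0.088: 22, 0.089: 11, 0.09: 5, 0.091: 2, 0.092: 4, 0.093: 5, 0.094: 5, 0.095: 19, 0.096: 20, 0.097: 4, 0.098: 3, 0.099: 26, 0.1: 196, 0.101: 237, 0.102: 37, 0.103: 1, 0.104: 0, 0.105: 0, 0.106: 0, 0.107: 0, 0.108: 0, 0.109: 0, 0.11: 0, 0.111: 0, 0.112: 0, 0.113: 0, 0.114: 0, 0.115: 0, 0.116: 0, 0.117: 0, 0.118: 0, 0.119: 0, 0.12: 0, 0.121: 0, 0.122: 0, 0.123: 0, 0.124: 0}
rim 471 (array([575.4, 127.6]), array([29. , 28.7]), 84.79) [[561.1, 112.6, 100.1], [574.3, 128.0, 101.1], [590.1, 142.5, 102.3]]
head 2137 (array([577.3,  73.3]), array([33., 32.]), 82.86) [[560.9, 58.7, 229.7], [576.9, 64.7, 233.4], [592.6, 89.3, 243.4]]
```

View pics/w2.png

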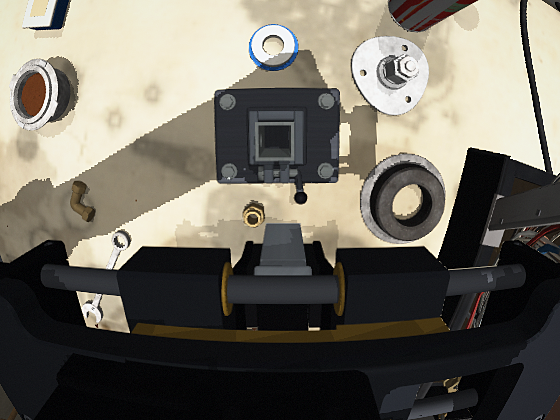

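The tube is clear at (277,140): centre (0.5754, 0.1276), rim z about 0.1013. The held head is at (285,250). Moving over it and checking.

jog_arm([
  [[0,0,0,0.0147,-0.0019,0,1],[0,0,0,0.0147,-0.0019,0,1],[0,0,0,0.0147,-0.002,0,1],[0,0,0,0.0148,-0.002,0,1],[0,0,0,0,0,0.012,1],[0,0,0,0,0,0.012,1],[0,0,0,0,0,0.012,1],[0,0,0,0,0,0,1],[0,0,0,0,0,0,1],[0,0,0,0,0,0,1],[0,0,0,0,0,0,1]],
])

```text
time: 7.53
eef_pos: [0.576, 0.1284, 0.1479]
tool_rot: [0.0, 0.738, 0.675, 0.0]
ft_force: [0.2, 0.0, -1.4]
gripper_width: 0.0216
grip_force: 30.0
```

Run:
```python
from h import *
s=observe();print(s["eef_pos"],s["ft_force"])
S,d=camera("scene");T,_=camera("top")
c=cv2.resize(S[170:290,150:270],None,fx=4.5,fy=4.5,interpolation=2)
cv2.imwrite("pics/z3.png",c[:,:,::-1])
```

```text
[0.5760303  0.12842614 0.14793881] [ 0.18405298  0.02345738 -1.42056208]
```

View pics/z3.png

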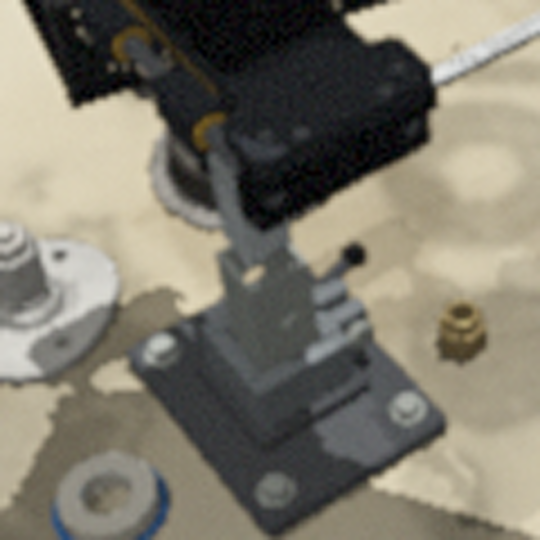

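The rest hangs just above the tube mouth at about (255,260) in the crop, and it looks aligned. Small correction, then slow insertion.

jog_arm([
  [[0,0,0,-0.0008,-0.0005,0,1],[0,0,0,0,0,0.003,1],[0,0,0,0,0,0.003,1],[0,0,0,0,0,0.003,1],[0,0,0,0,0,0.003,1],[0,0,0,0,0,0,1],[0,0,0,0,0,0,1]],
])

```text
time: 8.22
eef_pos: [0.575, 0.128, 0.1353]
tool_rot: [-0.0, 0.738, 0.675, -0.0]
ft_force: [-0.2, -0.3, -1.3]
gripper_width: 0.022
grip_force: 30.0
```

jog_arm([
  [[0,0,0,0,0,0.002,1],[0,0,0,0,0,0.002,1],[0,0,0,0,0,0.002,1],[0,0,0,0,0,0,1]],
])

```text
time: 8.55
eef_pos: [0.5755, 0.128, 0.1293]
tool_rot: [0.0, 0.738, 0.675, 0.0]
ft_force: [2.4, -0.8, -4.1]
gripper_width: 0.0219
grip_force: 30.0
```

jog_arm([
  [[0,0,0,0,0,0.002,1],[0,0,0,0,0,0.002,1],[0,0,0,0,0,0.002,1],[0,0,0,0,0,0.002,1],[0,0,0,0,0,0,1]],
])

```text
time: 8.97
eef_pos: [0.5754, 0.128, 0.1213]
tool_rot: [0.0, 0.738, 0.675, 0.0]
ft_force: [3.2, -0.2, -3.5]
gripper_width: 0.0217
grip_force: 30.0
```

jog_arm([
  [[0,0,0,0,0,0.002,1],[0,0,0,0,0,0.002,1],[0,0,0,0,0,0.002,1],[0,0,0,0,0,0.002,1],[0,0,0,0,0,0,1]],
])

```text
time: 9.38
eef_pos: [0.5754, 0.1281, 0.1133]
tool_rot: [0.0, 0.738, 0.675, 0.0]
ft_force: [4.2, 0.9, -2.7]
gripper_width: 0.0221
grip_force: 30.0
```

jog_arm([
  [[0,0,0,0,0.0006,0.002,1],[0,0,0,0,0,0.002,1],[0,0,0,0,0,0.002,1],[0,0,0,0,0,0,1]],
])

```text
time: 9.72
eef_pos: [0.5755, 0.1279, 0.1071]
tool_rot: [-0.0, 0.738, 0.675, -0.0]
ft_force: [3.8, -0.5, -3.5]
gripper_width: 0.0217
grip_force: 30.0
```

jog_arm([
  [[0,0,0,0,0,0.002,1],[0,0,0,0,0,0.001,1],[0,0,0,0,0,0.001,1],[0,0,0,0,0,0,1]],
])

```text
time: 10.05
eef_pos: [0.5755, 0.128, 0.1033]
tool_rot: [-0.0, 0.738, 0.675, -0.0]
ft_force: [3.9, 0.2, -1.5]
gripper_width: 0.0217
grip_force: 30.0
```

jog_arm([
  [[0,0,0,0,0,0.0006,1],[0,0,0,0,0,0,1]],
])

```text
time: 10.22
eef_pos: [0.5755, 0.1279, 0.1028]
tool_rot: [0.0, 0.738, 0.675, -0.0]
ft_force: [3.0, -0.5, -0.4]
gripper_width: 0.0218
grip_force: 30.0
```

jog_arm([
  [[0,0,0,0,0,0.0006,1],[0,0,0,0,0,0,1]],
])

```text
time: 10.38
eef_pos: [0.5755, 0.128, 0.1023]
tool_rot: [0.0, 0.738, 0.675, -0.0]
ft_force: [2.7, 0.1, -0.6]
gripper_width: 0.0219
grip_force: 30.0
```

jog_arm([
  [[0,0,0,0,0,0.0004,1],[0,0,0,0,0,0,1]],
])

```text
time: 10.55
eef_pos: [0.5755, 0.128, 0.1019]
tool_rot: [0.0, 0.738, 0.675, -0.0]
ft_force: [4.2, -0.7, 0.5]
gripper_width: 0.0217
grip_force: 30.0
```

Tips are at the rim, with the lower halves of the buttons under it. Releasing, then moving up to grip the head.

jog_arm([
  [[0,0,0,0,0,0,0],[0,0,0,0,0,0,0],[0,0,0,0,0,0,0],[0,0,0,0,0,0,0],[0,0,0,0,0,0,0],[0,0,0,0,0,0,0]],
])

```text
time: 11.05
eef_pos: [0.5748, 0.1281, 0.1017]
tool_rot: [-0.0, 0.738, 0.675, -0.001]
ft_force: [-0.2, -1.3, -0.2]
gripper_width: 0.0425
grip_force: 0.0
```

jog_arm([
  [[0,0,0,0,0,-0.005,0],[0,0,0,0,0,-0.01,0],[0,0,0,0,0,-0.01,0],[0,0,0,0,0,-0.005,0],[0,0,0,0,0,0,0]],
])

```text
time: 11.47
eef_pos: [0.5768, 0.1285, 0.1342]
tool_rot: [0.001, 0.738, 0.675, 0.002]
ft_force: [1.5, 0.4, -0.2]
gripper_width: 0.0436
grip_force: 0.0
```

Run:
```python
from h import *
s=observe();print(s["eef_pos"],s["ft_force"])
S,d=camera("scene");P=cloud("scene",d).reshape(-1,3)
q=P[(abs(P[:,0]-.575)<.012)&(abs(P[:,1]-.128)<.025)&(P[:,2]>.11)&(P[:,2]<.175)]
h,b=np.histogram(q[:,2],np.arange(.11,.176,.003));print(dict(zip(b.round(3).tolist(),h.tolist())))
c=cv2.resize(S[170:290,150:270],None,fx=4.5,fy=4.5,interpolation=2)
cv2.imwrite("pics/z4.png",c[:,:,::-1])
```

```text
[0.57679358 0.12854027 0.13419592] [ 1.50511363  0.39188743 -0.21198071]
{0.11: 16, 0.113: 9, 0.116: 6, 0.119: 7, 0.122: 7, 0.125: 5, 0.128: 5, 0.131: 4, 0.134: 7, 0.137: 2, 0.14: 2, 0.143: 1, 0.146: 4, 0.149: 7, 0.152: 14, 0.155: 14, 0.158: 1, 0.161: 0, 0.164: 0, 0.167: 0, 0.17: 0}
```

View pics/z4.png

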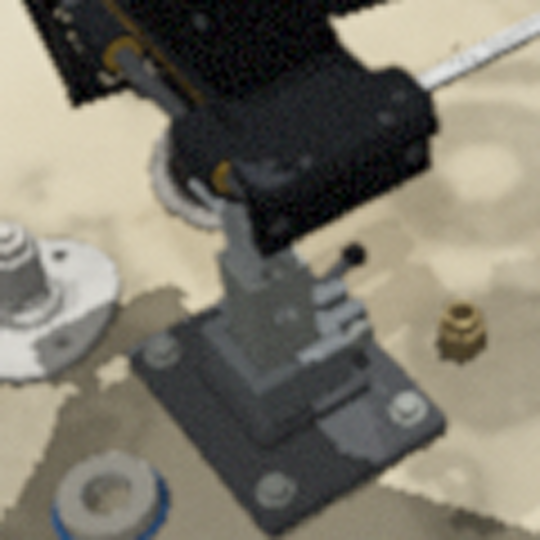

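The rest stayed in place, with its head top at about 0.158, as expected with the buttons caught. The tube hole shows at (288,315). Gripping the head.

jog_arm([
  [[0,0,0,0,0,0,0],[0,0,0,0,0,0,0],[0,0,0,0,0,0,1],[0,0,0,0,0,0,1],[0,0,0,0,0,0,1],[0,0,0,0,0,0,1],[0,0,0,0,0,0,1],[0,0,0,0,0,0,1],[0,0,0,0,0,0,1],[0,0,0,0,0,0,1]],
])

```text
time: 12.35
eef_pos: [0.5756, 0.128, 0.1318]
tool_rot: [0.0, 0.738, 0.675, 0.0]
ft_force: [0.9, -0.0, -1.6]
gripper_width: 0.0216
grip_force: 29.9
```

jog_arm([
  [[0,0,0,0,0,0.0015,1],[0,0,0,0,0,0.0015,1],[0,0,0,0,0,0.0015,1],[0,0,0,0,0,0.0015,1]],
])

```text
time: 12.68
eef_pos: [0.5761, 0.1283, 0.1265]
tool_rot: [0.0, 0.738, 0.675, 0.001]
ft_force: [0.5, -1.1, 4.7]
gripper_width: 0.0218
grip_force: 29.9
```

jog_arm([
  [[0,0,0,0,0,0.0015,1],[0,0,0,0,0,0.0015,1],[0,0,0,0,0,0.0015,1],[0,0,0,0,0,0.0015,1]],
])

```text
time: 13.02
eef_pos: [0.5758, 0.1282, 0.1199]
tool_rot: [0.0, 0.738, 0.675, 0.0]
ft_force: [0.5, -0.0, 4.8]
gripper_width: 0.0216
grip_force: 29.9
```

jog_arm([
  [[0,0,0,0,0,0.0015,1],[0,0,0,0,0,0.0015,1],[0,0,0,0,0,0.0015,1],[0,0,0,0,0,0.0015,1]],
])

```text
time: 13.35
eef_pos: [0.5756, 0.128, 0.1138]
tool_rot: [0.0, 0.738, 0.675, 0.0]
ft_force: [0.7, -0.3, 3.9]
gripper_width: 0.0216
grip_force: 29.9
```

jog_arm([
  [[0,0,0,0,0,0.001,1],[0,0,0,0,0,0.001,1],[0,0,0,0,0,0.001,1],[0,0,0,0,0,0.001,1]],
])

```text
time: 13.68
eef_pos: [0.5755, 0.1279, 0.1098]
tool_rot: [0.0, 0.738, 0.675, -0.0]
ft_force: [0.2, -0.4, 3.9]
gripper_width: 0.0217
grip_force: 29.9
```

jog_arm([
  [[0,0,0,0,0,0.001,1],[0,0,0,0,0,0.001,1],[0,0,0,0,0,0,1]],
])

```text
time: 13.93
eef_pos: [0.5754, 0.1279, 0.1075]
tool_rot: [-0.0, 0.738, 0.675, -0.0]
ft_force: [1.8, 0.2, 2.0]
gripper_width: 0.0215
grip_force: 29.9
```

jog_arm([
  [[0,0,0,0,0,0.0007,1],[0,0,0,0,0,0.0007,1],[0,0,0,0,0,0,1]],
])

```text
time: 14.18
eef_pos: [0.5753, 0.1278, 0.1058]
tool_rot: [-0.0, 0.738, 0.675, -0.0]
ft_force: [3.0, 1.1, -2.5]
gripper_width: 0.0216
grip_force: 29.9
```

jog_arm([
  [[0,0,0,0,0,0.0006,1],[0,0,0,0,0,0.0006,1],[0,0,0,0,0,0,1]],
])

```text
time: 14.43
eef_pos: [0.5754, 0.1276, 0.1048]
tool_rot: [-0.0, 0.738, 0.675, -0.0]
ft_force: [2.0, -0.6, -3.5]
gripper_width: 0.0219
grip_force: 29.9
```

Run:
```python
from h import *
s=observe();print(s["eef_pos"],s["ft_force"])
S,d=camera("scene")
c=cv2.resize(S[210:270,180:240],None,fx=9,fy=9,interpolation=2)
cv2.imwrite("pics/z5.png",c[:,:,::-1])
```

```text
[0.57535759 0.12764318 0.10479255] [ 1.9936347  -0.56555967 -3.46881869]
```

View pics/z5.png

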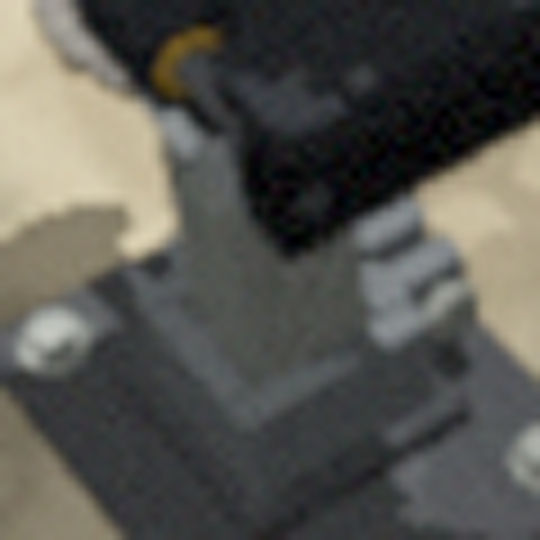

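jog_arm([
  [[0,0,0,0,0,-0.0007,1],[0,0,0,0,0,-0.0007,1],[0,0,0,0,0,0,1]],
])

```text
time: 14.73
eef_pos: [0.5753, 0.1276, 0.1059]
tool_rot: [-0.0, 0.738, 0.675, -0.0]
ft_force: [4.0, 0.2, -8.9]
gripper_width: 0.0221
grip_force: 29.9
```

jog_arm([
  [[0,0,0,0,0,-0.0005,1],[0,0,0,0,0,0,1]],
])

```text
time: 14.9
eef_pos: [0.5753, 0.1276, 0.106]
tool_rot: [-0.0, 0.738, 0.675, -0.0]
ft_force: [5.1, 0.5, -12.9]
gripper_width: 0.0214
grip_force: 29.9
```

A gentle tug meets a hard stop, so it is latched. Relaxing, releasing and retreating.

jog_arm([
  [[0,0,0,0,0,0.0008,1],[0,0,0,0,0,0.0007,1],[0,0,0,0,0,0,1],[0,0,0,0,0,0,0],[0,0,0,0,0,0,0],[0,0,0,0,0,0,0],[0,0,0,0,0,0,0],[0,0,0,0,0,0,0],[0,0,0,0,0,0,0]],
])

```text
time: 15.65
eef_pos: [0.5755, 0.1282, 0.106]
tool_rot: [0.0, 0.738, 0.675, 0.0]
ft_force: [-0.5, -0.7, -0.2]
gripper_width: 0.0429
grip_force: 0.0
```

jog_arm([
  [[0,0,0,0,0,-0.01,0],[0,0,0,0,0,-0.02,0],[0,0,0,0,0,-0.02,0],[0,0,0,0,0,-0.02,0],[0,0,0,0,0,-0.02,0],[0,0,0,-0.03,0,0,0],[0,0,0,-0.03,0,0,0],[0,0,0,-0.03,0,0,0],[0,0,0,-0.03,0,0,0],[0,0,0,0,0,0,0],[0,0,0,0,0,0,0],[0,0,0,0,0,0,0]],
])

```text
time: 16.65
eef_pos: [0.5651, 0.0092, 0.1964]
tool_rot: [0.0, 0.738, 0.675, 0.001]
ft_force: [0.1, -0.3, 1.0]
gripper_width: 0.0433
grip_force: 0.0
```

Run:
```python
from h import *
s=observe();print(s["eef_pos"])
m=camera_model("wrist");W,dw=camera("wrist");S,d=camera("scene");T,dt=camera("top")
for n,P in(("w",fcloud(dw,m)),("s",cloud("scene",d)),("t",cloud("top",dt))):
    q=P.reshape(-1,3);q=q[(abs(q[:,0]-.575)<.03)&(abs(q[:,1]-.128)<.03)]
    h=q[(q[:,2]>.112)&(q[:,2]<.15)];r=q[(q[:,2]>.094)&(q[:,2]<.106)]
    print(n,rect(h),"top",np.percentile(h[:,2],[90,98]),"rim",np.percentile(r[:,2],[25,50,75]),rect(r))
def loc(c,u,v,r,k):return cv2.resize(c[v-r:v+r,u-r:u+r],(k,k),interpolation=2)
K=m["intrinsics"];Tm=m["cam_to_world"]
x=Tm[:3,:3].T@(np.array([.575,.128,.1])-Tm[:3,3]);th=np.arctan2(np.hypot(*x[:2]),-x[2]);g=x[:2]/np.hypot(*x[:2])*th*K[0,0]
u,v=int(K[0,2]+g[0]),int(K[1,2]-g[1]);print(u,v)
o=np.hstack([loc(S,212,235,32,400),loc(W,max(u,40),max(v,40),40,400)]);cv2.imwrite("pics/z6.png",o[:,:,::-1])
```

```text
[0.56509059 0.00917858 0.19641342]
w (array([574.5, 128.3]), array([42.2, 21.8]), 83.71) top [0.12880807 0.1302066 ] rim [0.10050832 0.10097852 0.10155535] (array([575.4, 127.2]), array([29.3, 29.7]), 85.03)
s (array([573.8, 128.7]), array([42.1, 23.3]), 83.48) top [0.12902151 0.13078167] rim [0.09799727 0.10050849 0.10246962] (array([574.6, 128.5]), array([28.8, 29.9]), 84.53)
t (array([576.1, 128.5]), array([41.8, 21.7]), 84.8) top [0.12838401 0.13010767] rim [0.09857932 0.09976347 0.10060476] (array([577.5, 128.4]), array([28.5, 29.7]), 86.01)
283 64
```

View pics/z6.png

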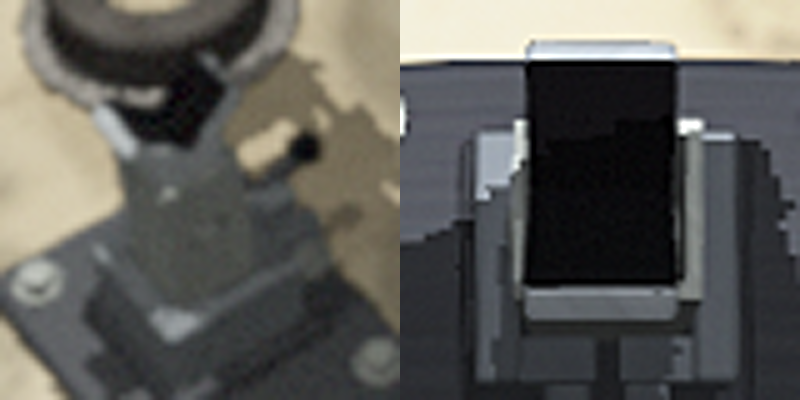

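Head top is at 0.130 and rim at 0.101, so the foot is about 66.5 mm below the rim: home. The -x hole, near (212,230) in the left crop, appears filled. The +x button isn't visible from here, so I'll check the clearance to look at that side.

Run:
```python
from h import *
T=np.load("top0.npz");P=cloud("top",T["d"]).reshape(-1,3)
for y0 in(-.1,0,.1,.2):
    print(y0,[(round(x,2),round(float(np.percentile(q,99)),3)) for x in np.arange(.62,.9,.04) if len(q:=P[(P[:,1]>y0)&(P[:,1]<y0+.1)&(P[:,0]>x)&(P[:,0]<x+.04)][:,2])])
```

```text
-0.1 [(np.float64(0.62), 0.003), (np.float64(0.66), 0.011), (np.float64(0.7), 0.101), (np.float64(0.74), 0.248), (np.float64(0.78), 0.395), (np.float64(0.82), 0.361), (np.float64(0.86), 0.137), (np.float64(0.9), 0.132)]
0 [(np.float64(0.62), 0.018), (np.float64(0.66), 0.031), (np.float64(0.7), 0.031), (np.float64(0.74), 0.253), (np.float64(0.78), 0.379), (np.float64(0.82), 0.312), (np.float64(0.86), 0.292), (np.float64(0.9), 0.198)]
0.1 [(np.float64(0.62), 0.019), (np.float64(0.66), 0.054), (np.float64(0.7), 0.059), (np.float64(0.74), 0.008), (np.float64(0.78), 0.406), (np.float64(0.82), 0.348), (np.float64(0.86), 0.288), (np.float64(0.9), 0.003)]
0.2 [(np.float64(0.62), 0.003), (np.float64(0.66), 0.009), (np.float64(0.7), 0.197), (np.float64(0.74), 0.198), (np.float64(0.78), 0.003), (np.float64(0.82), 0.272), (np.float64(0.86), 0.273), (np.float64(0.9), 0.003)]
```

The chassis blocks any view of the +x side. The forces still point to both buttons being out: the sliding friction vanished completely at the click, there was no one-sided spring push, and the tug met a stop. The depth also agrees, so I'm handing in.

```bash
python3 -c "
from rig import *
print(sign_off())"
```

```text
the job is handed in; nothing more can be done
None
```

I fitted the V-topped rest into the stand, released it and handed the job in at about 17 s; its foot is about 66.5 mm below the rim and it held against a 13 N tug, but I judged the +x button out from the forces only, because the chassis blocked any view of that side.

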